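# Stand up and seat the carousel's locking spindle

## Robot

A 6-joint arm with a two-finger parallel gripper is mounted at the origin on the work surface. World frame = base frame: x ahead of the robot, y to its left, z up, the work surface at z = 0. Lengths are in m, angles in degrees, forces in N, time in s.
With the tool pointing down it reaches from about 0.375 to 0.975 m from the base axis. Payload 3.8 kg.
Tool frame: the origin (TCP) lies midway between the tips of the shut fingers; the grasp point (between the pads) lies 19 mm behind it (robot.tcp_to_grasp is the z of the grasp point in the tool frame, in m); z points along the fingers, y is the direction in which the jaws open and shut (so a half turn about z gives the same grasp; the last joint's range is limited). The gripper opens to 88 mm and grips with 3 to 60 N. Pads are 18 mm wide; open, the fingers measure 123 mm over their backs; the gripper's body (75 mm by 187 mm) begins 45 mm behind the grasp point.
Start: joints at [-75.625, 15.12, 91.902, -0, 72.978, -2.114], TCP at [0.192, -0.647, 0.239] pointing down, gripper open.
Joint ranges: [-150.88, 150.88], [-54.13, 125.18], [17.81, 147.31], [-75.09, 255.09], [0, 152.58], [-146.25, 146.25]. Speed limits (degrees/s): [147.25, 147.25, 180, 180, 180, 180].

## Interface

Orientations are given as [roll, pitch, yaw] about the fixed x, y, z axes, in that order (R = Rz(yaw) Ry(pitch) Rx(roll)).
In Python, from bench import robot gives the robot as it stands.
- The arm moves only by the tool arm_command, never from a script. Its argument "targets" is a list of rows, each an object with "travel": the shift along the tool's x, y, z in mm, a list of three; "twist": the turn about the tool's z in rad; "claw": the gripper command: -1 is shut, 1 is fully open, values between are in proportion. A call has 1 to 8 rows; each row is the pose to reach, as a shift and turn from the pose measured when the call began, along the tool's axes at that moment; what a row does not reach only later rows make up. A row lasts 1/12 s, in which the tool goes at most 41.7 mm and 7.16 degrees, less where a joint would pass 70% of its speed; a pose out of reach is approached as far as the arm can. A call with a gripper value outside its range is refused whole. The fingers move at their own pace and stop on an object; "newtons" is the grip in N (left out, the last holds). Time passes only in rows, so rows that repeat a pose let the fingers close. It gives the time, the measured TCP pose, the force and the opening at its end, in the units of the state.
- robot.state(): the state, without advancing time (a new reading comes with each control period).
- robot.grab_frame(name): name is "side" or "top"; returns the picture (384x512x3 uint8, red, green, blue); there is no depth.
- robot.camera_model(name): a dict with "fx", "fy", "cx", "cy" (pixels), "R" (3x3) and "t" (3): a world point X has camera coordinates R X + t. Camera axes: x right, y down, z forward; pixel columns grow to the right and rows downward; lengths in m; the calibration is good to about 2 mm. A picture is of the moment at which its call begins. camera_model takes no time and is no camera call.
- robot.sign_off(): hands the job in, once; it reports no verdict.
Trained networks look in the newest picture that a camera, given by its name, has taken for a name from the list of things; names that differ only in an ending like _2 or _b are one class to them, and where a whole thing is asked for, a point or a joint stands for the part that bears it (a point fixed in the world has none). Each returns a list of dicts, best first, with "score" (0 to 1); they miss things now and then, are a little off and sometimes report something else, mostly with a low value. They report only what shows in the picture. A call takes as long as a camera call. They do not tell look-alikes from the thing itself.
- robot.cut_out(camera, name): "mask" (384x512 bool, what is visible of it).
- robot.spot_point(camera, name): "at" ([x, y, z] in m, in world coordinates, good to about 4 mm: a listed point, or the origin of a listed thing).
The state is a dict: "t": time; "q": joint angles; "joint_vel": joint speeds; "joint_torque": joint torques, N m; "eef_pos": TCP position; "tool_rot": TCP orientation; "ft_force": force on the tool from outside, world axes, zero at the start; "wrist_torque": the same for the moment, N m; "finger_gap": finger opening in m.
Only numpy, scipy, OpenCV 4.12 (cv2) and the standard library are available. Lean on these libraries where they do the work, as an engineer would, in place of code of your own. Each camera call takes 0.05 s, during which the arm holds its last target.

## Task

The reagent carousel's locking spindle is leaning in its forked rest with its nose in the mouth of the tapered hub. Tip it up so that it stands upright in the hub's taper, then press straight down on top of its knob until the hub has sunk to its stop, keep it pressed there with about 18 N for a second to set the taper and let go; never push or squeeze it with more than 25 N. Leave the reagent bottles, the tube rack and the yellow tray as they stand.

Things in the scene. Friction and masses are not known exactly. Their poses are not given: they have to be found in the camera images.
- carousel: White round reagent carousel, a fixed disc 260 mm across, 22 mm thick, orange stripe on its edge, on a grey pedestal whose height differs each time (0 to 25 mm). Origin: centre of the disc's underside; z up; heights below are from it. In its middle a fixed grey collar, 80 mm across, top at 58 mm. Bottles stand on the disc 100 mm from the axis at 0 and +-62 degrees from its own +x, tops at 84 mm.
- fork (a point): Top of the saddle of the fixed black forked rest, 48 mm from the carousel's axis on its own -x side, 114 mm above the carousel's origin; the two tines end at 121 mm, 40 mm wide overall. At the start the spindle's shank lies here: it leans from the hub over the fork, about 44 degrees from vertical, the knob beyond the fork.
- socket (a point): Centre of the mouth of the hub's tapered socket, 77 mm above the carousel's origin, hub up; z up; sinks with the hub. The hub: aluminium, 65 mm across, with an orange band that vanishes into the collar as it sinks. Socket: cone open below, 42 mm across at the mouth, 18 mm at the bottom, 45 mm deep, sides at 15 degrees; the matching taper is slippery and centres itself once nearly upright.
- hub (a joint): How far the hub has sunk, in m: 0 up, 0.008 at its hard stop (fully home). It slides stiffly: it takes roughly 10 N pressed on the spindle to move it at all, then moves at that force to the rigid stop, where the force climbs fast. The spindle's weight alone does not move it; it stays where it is left and does not rise by itself.
- spindle_nose (a point): Bottom centre (nose) of the spindle; z along its axis to the knob. One loose piece, 120 mm long, about 0.22 kg: aluminium taper, 20 mm across at the nose to 47 mm at 50 mm up, 3 mm rim, 16 mm shank to 95 mm, blue knob 38 mm across from 95 to 120 mm. Standing in the hub, its nose is 42 mm below the mouth and the knob's flat top 155 mm above the carousel's origin (147, hub home).
- spindle_knob (a point): Centre of the spindle's blue knob (38 mm across, 25 mm high), on the spindle's axis 107.5 mm from the nose; z along the axis, away from the nose.
- reagent0: Amber reagent bottle with white cap, 34 mm across, 62 mm tall, loose on the carousel. Origin at the centre of its underside. Leave alone.
- reagent1: Amber reagent bottle with red cap, otherwise like reagent0. Leave alone.
- reagent2: Amber reagent bottle with white cap, otherwise like reagent0. Leave alone.
- tuberack: Blue rack of capped sample tubes, 70 x 160 mm, 94 mm tall, loose on the work surface. Origin at the centre of its underside. Leave alone.
- tray: Open yellow tray, 130 x 190 mm, 60 mm tall, loose on the work surface. Origin at the centre of its underside. Leave alone.
There are look-alikes about, which are no part of the job. Of the things like the part that bears spindle_nose, leave any that is orange; of the rest the larger one is meant.

How it is judged (in metres and radians):
On the way, in this order (a step that is already met when the one before it is completed fails the run):
1. the spindle stands upright in the socket, the hub not yet pressed down (angle between spindle_nose's own z axis and vertical below 0.1 rad and horizontal distance between spindle_nose and socket below 0.005 m and z of spindle_nose in the frame of socket below -0.03 m and value of joint hub below 0.004 m), for 0.1 s.
2. with the hub at its stop, the fingers press on the spindle with 13 to 23 N (value of joint hub above 0.0068 m and contact force between the fingers and spindle between 13 and 23 N), for 0.6 s.
At the end, for the whole second after the job is handed in: The hub has sunk to within 1.2 mm of its stop (joint over 0.0068), the spindle stands in it upright within 0.05 rad, centred within 3 mm and seated in the taper within about 3 mm of its full depth, released; bottles, rack and tray as they stood (value of joint hub above 0.0068 m and angle between spindle_nose's own z axis and vertical below 0.05 rad and horizontal distance between spindle_nose and socket below 0.003 m and z of spindle_nose in the frame of socket below -0.0385 m); the robot touches nothing.
It fails at once if the hub is pressed down by more than 4 mm while the spindle still leans by more than 0.2 rad (value of joint hub above 0.004 m and angle between spindle_nose's own z axis and vertical above 0.2 rad).
It fails at once if a bottle, the rack or the tray is moved by more than 15 mm (distance of any of reagent0, reagent1, reagent2, tuberack, tray from where it was at the start of the episode above 0.015 m).
It fails at once if a bottle is tipped by more than 0.3 rad (angle between any of reagent0, reagent1, reagent2's own z axis and vertical above 0.3 rad).
It fails at once if the robot presses on or squeezes the spindle with more than 30 N (contact force between any of the fingers, the arm and spindle above 30 N).
It also fails if it takes over 51 s, if anything falls off the work surface, if the arm or the gripper's body presses on something with over 40 N, if the wrist force passes 120 N, or if a joint passes its speed limit or range.

## Working session

There is one attempt and no reset: what is moved stays moved. The work goes in short steps, Python scripts to look and compute and a tool call to move; the robot and the scene stay as the last step left them, time stands still between calls to the robot, and variables do not carry over. Pictures are saved under pics/ and viewed, and the job is handed in when it is done.

Besides the shell and the picture viewer there is one more tool, called by a JSON object that holds its "method" and its "body", one argument or row to a line. arm_command: Moves the arm, as the interface text tells. Its arguments: {"type":"object","properties":{"targets":{"type":"array","items":{"type":"object","properties":{"travel":{"type":"array","items":{"type":"number"}},"twist":{"type":"number"},"claw":{"type":"number"}}}},"newtons":{"type":"number"}},"required":["targets"]}

```bash
mkdir -p pics; ls; python3 - <<'E'
from bench import robot
import cv2
print(robot.state())
for n in("side","top"):
    im=robot.grab_frame(n); cv2.imwrite(f"pics/{n}0.png",im[:,:,::-1])
    m=robot.camera_model(n);print(n,m)
    for k in("spindle_nose","spindle_knob","socket","fork","carousel"):
        try: print(k,[(r["score"],r["at"]) for r in robot.spot_point(n,k)])
        except Exception as e: print(k,e)
E
```

```text
pics
{'t': 0.0, 'q': array([-7.56258024e+01,  1.51666561e+01,  9.19790922e+01,  6.83706256e-04,
        7.29762583e+01, -2.11401747e+00]), 'joint_vel': array([ 0.09903538, -0.06642991, -0.00734425, -0.02455493,  0.01484528,
        0.02337736]), 'joint_torque': array([-1.70610900e-05, -5.02105701e+01, -3.56876528e+01,  7.25076674e-02,
        2.91254005e-02, -1.88736544e-04]), 'eef_pos': array([ 0.19141072, -0.64657548,  0.23743779]), 'tool_rot': array([-1.79878101e+02, -5.15347471e-03,  1.64880087e+01]), 'ft_force': array([-0.92013972, -0.25724951, -0.112063  ]), 'wrist_torque': array([ 0.01481128,  0.02436108, -0.00633457]), 'finger_gap': 0.08828988709356897}
side {'fx': 366.6972832120806, 'fy': 366.6972832120806, 'cx': 256.9760563912039, 'cy': 193.37241632877843, 'R': array([[-0.94624704, -0.32291879, -0.01843914],
       [-0.15030571,  0.48948774, -0.85895864],
       [ 0.28639962, -0.81001556, -0.51171286]]), 't': array([0.58087768, 0.19320422, 0.85426907])}
spindle_nose [(0.7, [0.5686, 0.019, 0.0697]), (0.68, [0.7958, -0.0477, 0.0197]), (0.64, [0.722, -0.2673, 0.0252])]
spindle
[... 330 characters left out ...]
877227504974, 'cy': 192.87715807918275, 'R': array([[-3.28960744e-04, -9.99784341e-01,  2.07644566e-02],
       [-9.97673975e-01, -1.08729414e-03, -6.81575856e-02],
       [ 6.81654639e-02, -2.07385792e-02, -9.97458461e-01]]), 't': array([-0.02012836,  0.62975607,  1.12731239])}
spindle_nose [(0.94, [0.7203, -0.2658, 0.0247]), (0.58, [0.5681, 0.0165, 0.0712]), (0.51, [0.794, -0.0451, 0.0159]), (0.26, [0.5099, 0.0034, 0.117])]
spindle_knob [(0.74, [0.8212, 0.026, 0.0143]), (0.67, [0.6135, -0.2319, 0.0162]), (0.57, [0.5, 0.0007, 0.1491])]
socket [(0.71, [0.5581, 0.0159, 0.0795]), (0.16, [0.4997, -0.0018, 0.15])]
fork [(0.78, [0.5068, -0.0, 0.1167])]
carousel [(0.83, [0.5576, 0.0123, -0.0004])]
```

View pics/side0.png

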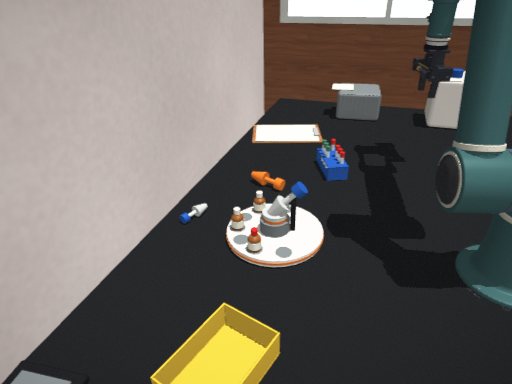

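View pics/top0.png

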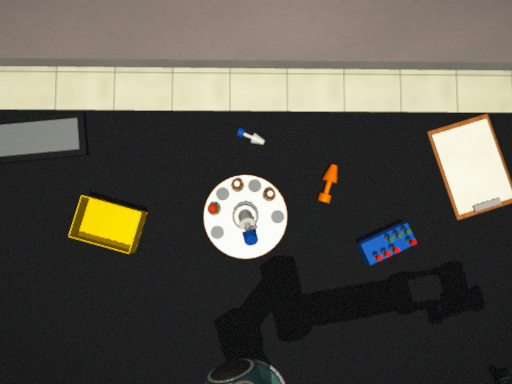

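The start view shows the target at about (280,210) in the side picture. It is the white and blue spindle leaning in the fork on the carousel. The orange spindle and the small white/blue one on the table are look-alikes. I'll refine the estimates.

```bash
python3 - <<'E'
from bench import robot
import numpy as np
near=np.array([.545,.01])
for k in("spindle_nose","spindle_knob","socket","fork","carousel"):
    A=[]
    for i in range(3):
      for n in("side","top"):
        robot.grab_frame(n)
        r=[x for x in robot.spot_point(n,k) if np.hypot(*(np.array(x["at"][:2])-near))<.08 and x["score"]>.45]
        if r: A.append(r[0]["at"])
    A=np.array(A);print(k,np.round(np.median(A,0),4));print(A.tolist())
print(robot.state()["t"])
E
```

```text
spindle_nose [0.5691 0.0185 0.0698]
[[0.5684, 0.0186, 0.0698], [0.569, 0.0201, 0.0694], [0.5694, 0.0174, 0.0742], [0.5703, 0.0185, 0.0715], [0.5679, 0.0171, 0.0695], [0.5692, 0.019, 0.0698]]
spindle_knob [5.007e-01 3.000e-04 1.483e-01]
[[0.5007, -0.0026, 0.1483], [0.5017, 0.0029, 0.1469], [0.4999, -0.0007, 0.1497], [0.5027, 0.0003, 0.1472], [0.498, 0.0026, 0.1492]]
socket [0.5587 0.014  0.0795]
[[0.5587, 0.0155, 0.0794], [0.5563, 0.0147, 0.0776], [0.5608, 0.014, 0.0805], [0.5605, 0.0132, 0.0815], [0.5556, 0.014, 0.0795]]
fork [0.5107 0.0007 0.1168]
[[0.5109, 0.0026, 0.115], [0.5074, 0.0005, 0.1166], [0.515, 0.0023, 0.1155], [0.511, -0.0006, 0.117], [0.5105, 0.0009, 0.1174], [0.51, -0.0016, 0.1171]]
carousel [0.5561 0.0136 0.0022]
[[0.5558, 0.0133, 0.0045], [0.554, 0.0127, 0.0002], [0.5554, 0.0156, 0.0054], [0.5586, 0.0142, -0.002], [0.5565, 0.0137, 0.0041], [0.5581, 0.0136, -0.0001]]
3.6
```

{"method": "arm_command", "body": {
  "targets": [
    {"travel": [27,-30,0],"twist": 0,"claw": 1},
    {"travel": [53,-59,0],"twist": 0,"claw": 1},
    {"travel": [80,-89,0],"twist": 0,"claw": 1},
    {"travel": [106,-118,0],"twist": 0,"claw": 1},
    {"travel": [133,-148,0],"twist": 0,"claw": 1},
    {"travel": [160,-177,0],"twist": 0,"claw": 1},
    {"travel": [186,-207,0],"twist": 0,"claw": 1},
    {"travel": [213,-236,0],"twist": 0,"claw": 1}
  ],
  "newtons": 6
}}

```text
t: 4.27
eef_pos: [0.3291, -0.3587, 0.2389]
tool_rot: [180.0, -0.0, 16.5]
ft_force: [1.0, -0.7, 0.5]
finger_gap: 0.0883
```

{"method": "arm_command", "body": {
  "targets": [
    {"travel": [27,-30,0],"twist": 0,"claw": 1},
    {"travel": [53,-59,0],"twist": 0,"claw": 1},
    {"travel": [80,-89,0],"twist": 0,"claw": 1},
    {"travel": [106,-118,0],"twist": 0,"claw": 1},
    {"travel": [133,-148,0],"twist": 0,"claw": 1},
    {"travel": [160,-177,0],"twist": 0,"claw": 1},
    {"travel": [186,-207,0],"twist": 0,"claw": 1},
    {"travel": [213,-236,0],"twist": 0.017,"claw": 1}
  ]
}}

```text
t: 4.93
eef_pos: [0.467, -0.07, 0.2393]
tool_rot: [179.9, -0.1, 15.5]
ft_force: [0.3, -1.4, -0.3]
finger_gap: 0.0882
```

{"method": "arm_command", "body": {
  "targets": [
    {"travel": [25,-30,0],"twist": 0,"claw": 1},
    {"travel": [44,-50,0],"twist": 0,"claw": 1},
    {"travel": [44,-50,0],"twist": 0,"claw": 1}
  ]
}}

```text
t: 5.18
eef_pos: [0.4979, -0.0059, 0.2398]
tool_rot: [-180.0, -0.2, 15.8]
ft_force: [-0.8, -0.0, 0.5]
finger_gap: 0.0883
```

{"method": "arm_command", "body": {
  "targets": [
    {"travel": [3,-5,30],"twist": 0,"claw": 1},
    {"travel": [3,-5,60],"twist": 0,"claw": 1},
    {"travel": [3,-5,80],"twist": 0,"claw": 1},
    {"travel": [3,-5,80],"twist": 0,"claw": 1}
  ]
}}

```text
t: 5.52
eef_pos: [0.4957, -0.0003, 0.1549]
tool_rot: [-179.8, 0.3, 15.8]
ft_force: [-1.5, -0.3, 0.2]
finger_gap: 0.0882
```

```bash
cat > pk.py <<'E'
from bench import robot
import cv2,sys,numpy as np
tag=sys.argv[1]
o=[]
for n,(x0,y0,x1,y1) in (("side",(210,150,340,270)),("top",(190,165,300,270))):
    im=robot.grab_frame(n)[y0:y1,x0:x1,::-1]
    o.append(cv2.resize(im,(390,390),interpolation=cv2.INTER_CUBIC))
cv2.imwrite(f"pics/{tag}.png",np.hstack(o))
s=robot.state();print(s["t"],s["eef_pos"],s["tool_rot"],s["ft_force"],s["finger_gap"])
E
python3 pk.py a1
```

```text
5.6167 [ 0.49896471 -0.00063374  0.15942901] [-1.79963177e+02 -1.02835770e-01  1.57341185e+01] [0.32083121 0.37349561 0.63315287] 0.08809592961275135
```

View pics/a1.png

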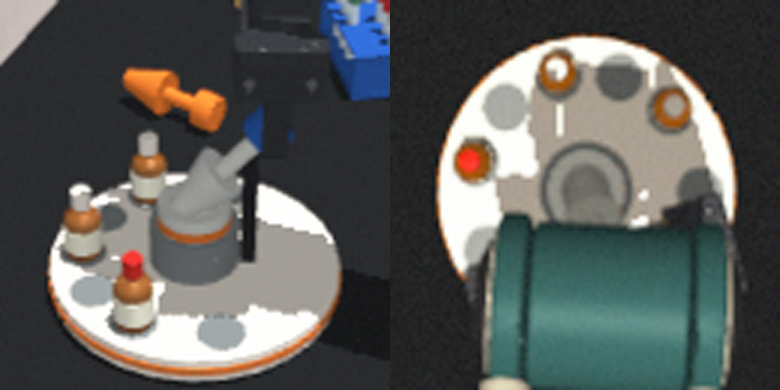

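The side crop shows the near finger in front of the blue knob at crop (265,130), with the jaws straddling it. The arm hides it in the top view. Next I descend and close gently.

{"method": "arm_command", "body": {
  "targets": [
    {"travel": [0,0,15],"twist": 0,"claw": 1},
    {"travel": [0,0,26],"twist": 0,"claw": 1},
    {"travel": [0,0,26],"twist": 0,"claw": 1},
    {"travel": [0,0,26],"twist": 0,"claw": 0},
    {"travel": [0,0,26],"twist": 0,"claw": 0},
    {"travel": [0,0,26],"twist": 0,"claw": 0},
    {"travel": [0,0,26],"twist": 0,"claw": 0}
  ],
  "newtons": 6
}}

```text
t: 6.2
eef_pos: [0.4996, -0.0007, 0.1343]
tool_rot: [-180.0, -0.2, 15.7]
ft_force: [-0.0, 0.4, -0.2]
finger_gap: 0.0632
```

{"method": "arm_command", "body": {
  "targets": [
    {"travel": [0,0,0],"twist": 0,"claw": -0.3},
    {"travel": [0,0,0],"twist": 0,"claw": -0.3},
    {"travel": [0,0,0],"twist": 0,"claw": -0.3},
    {"travel": [0,0,0],"twist": 0,"claw": -0.3},
    {"travel": [0,0,0],"twist": 0,"claw": -0.3}
  ],
  "newtons": 6
}}

```text
t: 6.62
eef_pos: [0.4997, -0.0007, 0.1344]
tool_rot: [-180.0, -0.2, 15.7]
ft_force: [-0.4, -0.6, 1.0]
finger_gap: 0.0379
```

```bash
python3 pk.py a2
```

```text
6.7167 [ 0.49965525 -0.00068338  0.13439647] [-179.9944534    -0.18313556   15.73480365] [-0.157329   -0.41576064  0.9015187 ] 0.037922852164890844
```

View pics/a2.png

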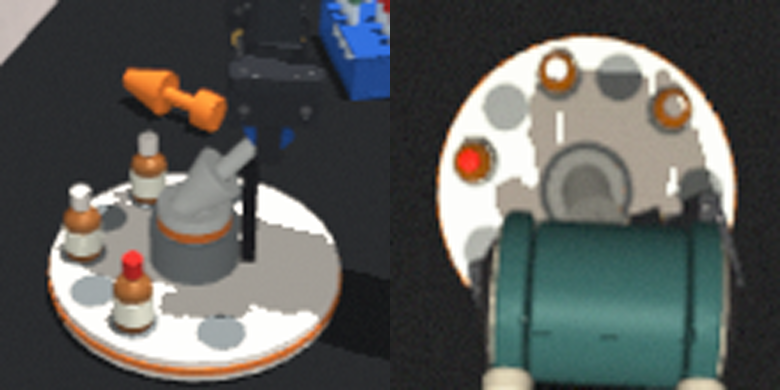

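Gripped at 37.9 mm, which matches the knob. I'll start along the arc.

{"method": "arm_command", "body": {
  "targets": [
    {"travel": [3,0,-3],"twist": 0,"claw": -0.3},
    {"travel": [7,0,-6],"twist": 0,"claw": -0.3},
    {"travel": [11,0,-10],"twist": 0,"claw": -0.3},
    {"travel": [15,0,-13],"twist": 0,"claw": -0.3},
    {"travel": [19,0,-15],"twist": 0,"claw": -0.3},
    {"travel": [23,0,-18],"twist": 0,"claw": -0.3},
    {"travel": [27,0,-20],"twist": 0,"claw": -0.3},
    {"travel": [31,0,-22],"twist": 0,"claw": -0.3}
  ],
  "newtons": 6
}}

```text
t: 7.38
eef_pos: [0.5298, 0.0078, 0.1566]
tool_rot: [-180.0, -0.2, 15.7]
ft_force: [-0.4, 0.7, -3.1]
finger_gap: 0.0378
```

```bash
python3 pk.py a3
```

```text
7.4833 [0.53037961 0.00782281 0.1569938 ] [179.98725919  -0.24208447  15.74728594] [-0.88020573  0.42366426 -2.33775596] 0.03748615776724458
```

View pics/a3.png

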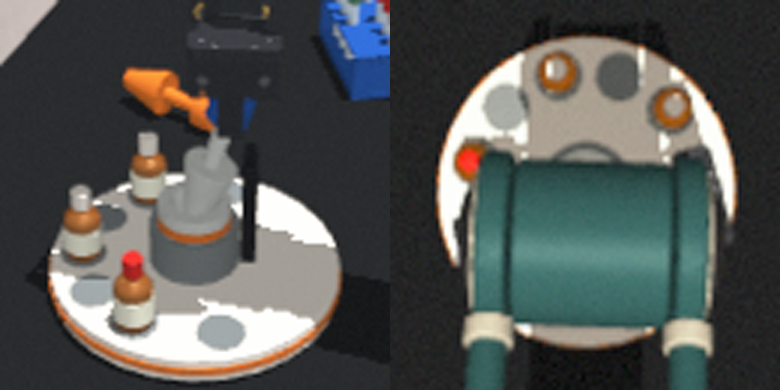

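The side crop shows the spindle lifted off the fork and leaning only about 20°, still held at (215,120), with its weight on the gripper. I'll continue.

{"method": "arm_command", "body": {
  "targets": [
    {"travel": [4,0,-2],"twist": 0,"claw": -0.3},
    {"travel": [8,0,-4],"twist": 0,"claw": -0.3},
    {"travel": [12,0,-5],"twist": 0,"claw": -0.3},
    {"travel": [16,0,-6],"twist": 0,"claw": -0.3},
    {"travel": [20,0,-7],"twist": 0,"claw": -0.3},
    {"travel": [24,0,-7],"twist": 0,"claw": -0.3},
    {"travel": [28,0,-7],"twist": 0,"claw": -0.3},
    {"travel": [31,0,-7],"twist": 0,"claw": -0.3}
  ]
}}

```text
t: 8.15
eef_pos: [0.5606, 0.0163, 0.1641]
tool_rot: [180.0, -0.2, 15.7]
ft_force: [0.5, -0.2, -2.3]
finger_gap: 0.0379
```

```bash
python3 pk.py a4
```

```text
8.25 [0.56061568 0.01638681 0.16400281] [179.99011257  -0.24044728  15.7558588 ] [-0.44743376 -0.38973003 -3.09136357] 0.037707890228182814
```

View pics/a4.png

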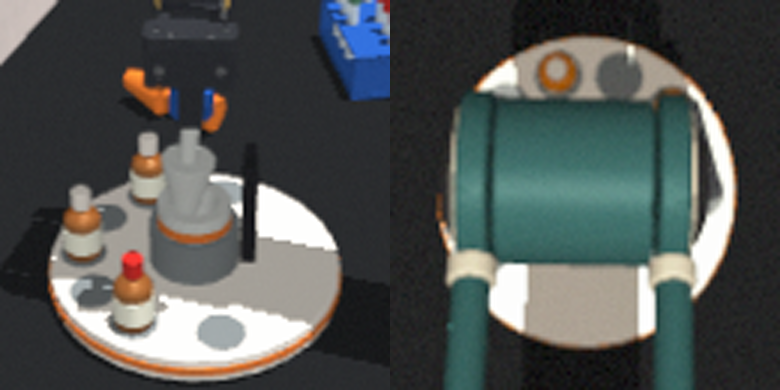

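The spindle now looks upright at crop (187,180) with its nose still inside the hub mouth. I'll centre it and lower it in stages, watching the force.

{"method": "arm_command", "body": {
  "targets": [
    {"travel": [-2,0,2],"twist": 0,"claw": -0.3},
    {"travel": [-3,0,6],"twist": 0,"claw": -0.3},
    {"travel": [-3,0,10],"twist": 0,"claw": -0.3},
    {"travel": [-3,0,14],"twist": 0,"claw": -0.3},
    {"travel": [-3,0,17],"twist": 0,"claw": -0.3},
    {"travel": [-3,0,20],"twist": 0,"claw": -0.3},
    {"travel": [-3,0,22],"twist": 0,"claw": -0.3},
    {"travel": [-3,0,22],"twist": 0,"claw": -0.3}
  ]
}}

```text
t: 8.92
eef_pos: [0.5574, 0.0155, 0.1413]
tool_rot: [-180.0, -0.2, 15.8]
ft_force: [-1.0, -0.0, -2.4]
finger_gap: 0.0381
```

```bash
python3 pk.py a5
```

```text
9.0167 [0.55780863 0.01555423 0.14189312] [179.99171364  -0.23031639  15.75540122] [-0.40684989 -0.30666566 -3.28676538] 0.03751585583318437
```

View pics/a5.png

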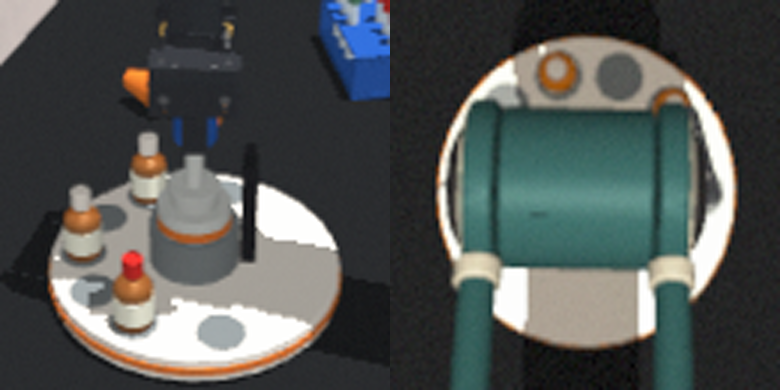

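It is upright with most of the taper inside the hub, and still hanging on the gripper (−3 N). I'll lower it further.

{"method": "arm_command", "body": {
  "targets": [
    {"travel": [0,-1,2],"twist": 0,"claw": -0.3},
    {"travel": [0,-1,4],"twist": 0,"claw": -0.3},
    {"travel": [0,-1,6],"twist": 0,"claw": -0.3},
    {"travel": [0,-1,6],"twist": 0,"claw": -0.3}
  ]
}}

```text
t: 9.35
eef_pos: [0.5581, 0.016, 0.1361]
tool_rot: [179.9, -0.3, 15.8]
ft_force: [0.3, -3.7, -1.1]
finger_gap: 0.0377
```

{"method": "arm_command", "body": {
  "targets": [
    {"travel": [0,0,1],"twist": 0,"claw": -0.3},
    {"travel": [0,0,2],"twist": 0,"claw": -0.3},
    {"travel": [0,0,2],"twist": 0,"claw": -0.3}
  ]
}}

```text
t: 9.6
eef_pos: [0.5589, 0.0155, 0.1353]
tool_rot: [179.8, -0.4, 15.8]
ft_force: [-1.5, -3.7, 3.6]
finger_gap: 0.0377
```

{"method": "arm_command", "body": {
  "targets": [
    {"travel": [0,1,0],"twist": 0,"claw": -0.3},
    {"travel": [0,2,0],"twist": 0,"claw": -0.3},
    {"travel": [0,2,0],"twist": 0,"claw": -0.3}
  ]
}}

```text
t: 9.85
eef_pos: [0.559, 0.0145, 0.1351]
tool_rot: [180.0, -0.3, 15.7]
ft_force: [-1.8, 1.9, 1.9]
finger_gap: 0.0376
```

```bash
python3 pk.py a6
```

```text
9.95 [0.55903351 0.01444927 0.13514207] [179.94333615  -0.33809344  15.7554371 ] [-2.34240434  2.48576897  2.177881  ] 0.03800238341116014
```

View pics/a6.png

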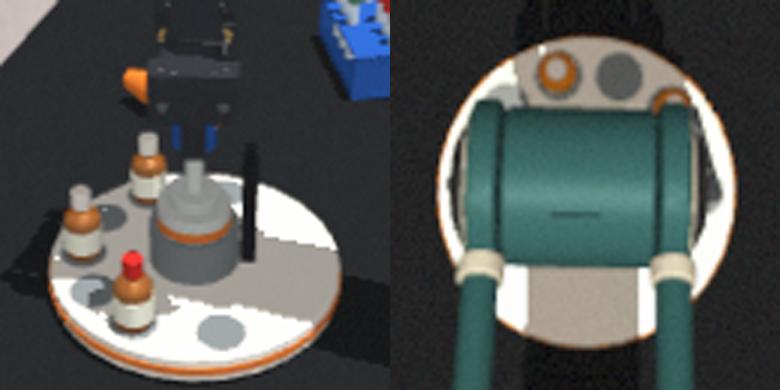

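The spindle is upright and at or near seating, with small forces. I'll release it and let the taper centre itself.

{"method": "arm_command", "body": {
  "targets": [
    {"travel": [-1,0,0],"twist": 0,"claw": -0.3},
    {"travel": [-1,-0.6,0],"twist": 0,"claw": 0.2},
    {"travel": [-1,-0.6,0],"twist": 0,"claw": 0.4},
    {"travel": [-1,-0.6,0],"twist": 0,"claw": 0.6},
    {"travel": [-1,-0.6,0],"twist": 0,"claw": 0.6},
    {"travel": [-1,-0.6,0],"twist": 0,"claw": 0.6}
  ]
}}

```text
t: 10.45
eef_pos: [0.558, 0.0146, 0.1351]
tool_rot: [179.9, -0.3, 15.8]
ft_force: [0.1, 0.6, -0.2]
finger_gap: 0.0692
```

```bash
python3 pk.py a7
```

```text
10.55 [0.55791532 0.01460297 0.13507773] [179.93531271  -0.33190661  15.7531885 ] [0.00483824 0.03981028 0.79401803] 0.07053488027756369
```

View pics/a7.png

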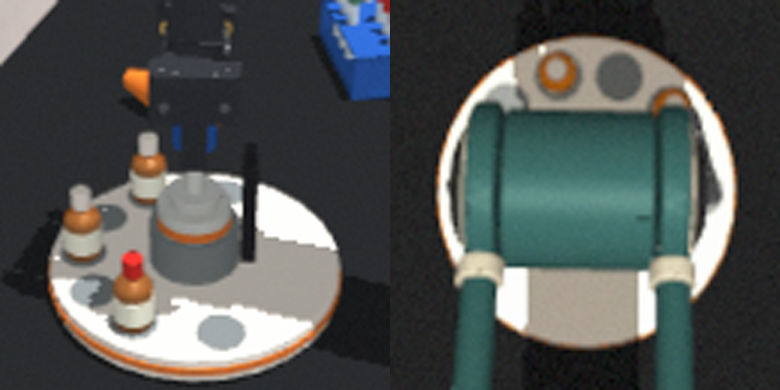

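The near finger hides the middle of the knob; the blue shows on either side at (178,138) and (210,138). The spindle dropped slightly on release. I'll rise clear and check.

{"method": "arm_command", "body": {
  "targets": [
    {"travel": [0,0,-15],"twist": 0,"claw": 0.6},
    {"travel": [0,0,-35],"twist": 0,"claw": 0.6},
    {"travel": [0,0,-60],"twist": 0,"claw": 0.6},
    {"travel": [0,0,-80],"twist": 0,"claw": -1},
    {"travel": [0,0,-80],"twist": 0,"claw": -1},
    {"travel": [0,0,-80],"twist": 0,"claw": -1},
    {"travel": [0,0,-80],"twist": 0,"claw": -1},
    {"travel": [0,0,-80],"twist": 0,"claw": -1}
  ],
  "newtons": 20
}}

```text
t: 11.22
eef_pos: [0.5563, 0.0146, 0.2132]
tool_rot: [180.0, -0.2, 15.8]
ft_force: [-0.6, 0.2, -0.4]
finger_gap: 0.0393
```

```bash
python3 pk.py a8; python3 - <<'E'
from bench import robot
import numpy as np
near=np.array([.558,.0145])
for k in("spindle_nose","spindle_knob","socket"):
    A=[]
    for i in range(4):
      for n in("side",):
        robot.grab_frame(n)
        r=[x for x in robot.spot_point(n,k) if np.hypot(*(np.array(x["at"][:2])-near))<.08 and x["score"]>.3]
        if r: A.append(r[0]["at"])
    A=np.array(A);print(k,A.tolist())
print(robot.state()["t"])
E
```

```text
11.3167 [0.55639872 0.01460371 0.21326868] [ 1.79987226e+02 -1.68038666e-01  1.57525706e+01] [-0.03442589  0.77664224  0.33838545] 0.03125471710518339
spindle_nose [[0.5545, 0.0127, 0.0399], [0.5557, 0.0122, 0.0388], [0.5563, 0.0151, 0.0406], [0.5551, 0.0146, 0.0401]]
spindle_knob [[0.5573, 0.0154, 0.1443], [0.5591, 0.0127, 0.1462], [0.5596, 0.0149, 0.1423], [0.5586, 0.0166, 0.1417]]
socket [[0.5591, 0.0128, 0.0806], [0.5587, 0.0154, 0.079], [0.5572, 0.0152, 0.0809], [0.5599, 0.0168, 0.0805]]
12.5167
```

View pics/a8.png

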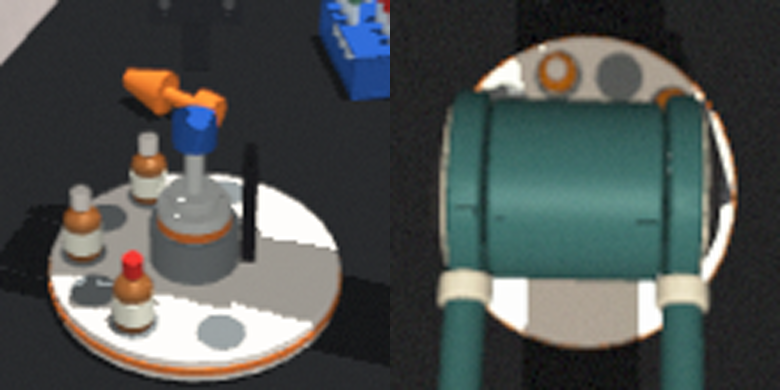

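The spindle stands upright and seated, with the knob at crop (194,130) and the orange band still visible, so the hub is up. The fingers are shut. I'll approach the knob top next.

{"method": "arm_command", "body": {
  "targets": [
    {"travel": [2,0,15],"twist": 0,"claw": -1},
    {"travel": [2,0,30],"twist": 0,"claw": -1},
    {"travel": [2,0,42],"twist": 0,"claw": -1},
    {"travel": [2,0,48],"twist": 0,"claw": -1},
    {"travel": [2,0,48],"twist": 0,"claw": -1},
    {"travel": [2,0,48],"twist": 0,"claw": -1}
  ]
}}

```text
t: 13.02
eef_pos: [0.5594, 0.0152, 0.1668]
tool_rot: [179.9, -0.3, 15.8]
ft_force: [0.3, 0.1, 1.1]
finger_gap: 0.0004
```

```bash
python3 pk.py a9
```

```text
13.1167 [0.560306   0.01513964 0.16791524] [179.91556851  -0.40903203  15.74990559] [ 0.46665276  0.37294374 -0.06069069] 0.00012275066649032346
```

View pics/a9.png

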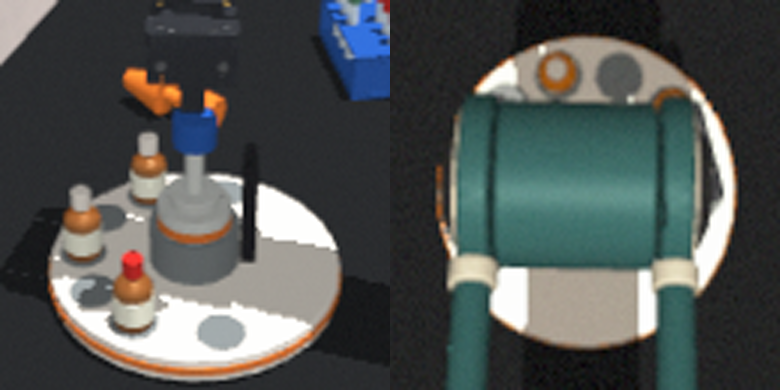

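The shut finger tips are above the knob's centre, within a couple of mm. I'll correct x by −2 mm and creep down.

{"method": "arm_command", "body": {
  "targets": [
    {"travel": [-2,0,3],"twist": 0,"claw": -1},
    {"travel": [-2,0,6],"twist": 0,"claw": -1},
    {"travel": [-2,0,8],"twist": 0,"claw": -1},
    {"travel": [-2,0,8],"twist": 0,"claw": -1}
  ]
}}

```text
t: 13.45
eef_pos: [0.5581, 0.0146, 0.1595]
tool_rot: [179.9, -0.4, 15.8]
ft_force: [-0.3, -0.3, -0.2]
finger_gap: 0.0005
```

{"method": "arm_command", "body": {
  "targets": [
    {"travel": [0,0,1],"twist": 0,"claw": -1},
    {"travel": [0,0,2],"twist": 0,"claw": -1},
    {"travel": [0,0,2],"twist": 0,"claw": -1}
  ]
}}

```text
t: 13.7
eef_pos: [0.5584, 0.0146, 0.1584]
tool_rot: [179.9, -0.4, 15.8]
ft_force: [-0.4, 0.5, 4.5]
finger_gap: 0.0004
```

{"method": "arm_command", "body": {
  "targets": [
    {"travel": [0,0,1],"twist": 0,"claw": -1},
    {"travel": [0,0,2],"twist": 0,"claw": -1},
    {"travel": [0,0,2],"twist": 0,"claw": -1}
  ]
}}

```text
t: 13.95
eef_pos: [0.5586, 0.0146, 0.1577]
tool_rot: [179.9, -0.4, 15.8]
ft_force: [-2.4, -0.0, 6.8]
finger_gap: 0.0003
```

{"method": "arm_command", "body": {
  "targets": [
    {"travel": [0,0,1],"twist": 0,"claw": -1},
    {"travel": [0,0,2],"twist": 0,"claw": -1},
    {"travel": [0,0,3],"twist": 0,"claw": -1},
    {"travel": [0,0,3],"twist": 0,"claw": -1}
  ]
}}

```text
t: 14.28
eef_pos: [0.5587, 0.0146, 0.156]
tool_rot: [179.9, -0.5, 15.8]
ft_force: [-3.0, 0.1, 6.8]
finger_gap: 0.0004
```

{"method": "arm_command", "body": {
  "targets": [
    {"travel": [-0.5,0,1],"twist": 0,"claw": -1},
    {"travel": [-0.5,0,2],"twist": 0,"claw": -1},
    {"travel": [-0.5,0,3],"twist": 0,"claw": -1},
    {"travel": [-0.5,0,4],"twist": 0,"claw": -1},
    {"travel": [-0.5,0,4],"twist": 0,"claw": -1}
  ]
}}

```text
t: 14.7
eef_pos: [0.5587, 0.0145, 0.1534]
tool_rot: [179.9, -0.5, 15.8]
ft_force: [-2.7, -0.6, 7.2]
finger_gap: 0.0006
```

```bash
python3 pk.py b1
```

```text
14.8 [0.55869355 0.01453641 0.15336039] [179.88698009  -0.51285752  15.75564562] [-2.65345832  0.61466129  6.96267355] 0.0003927717285608119
```

View pics/b1.png

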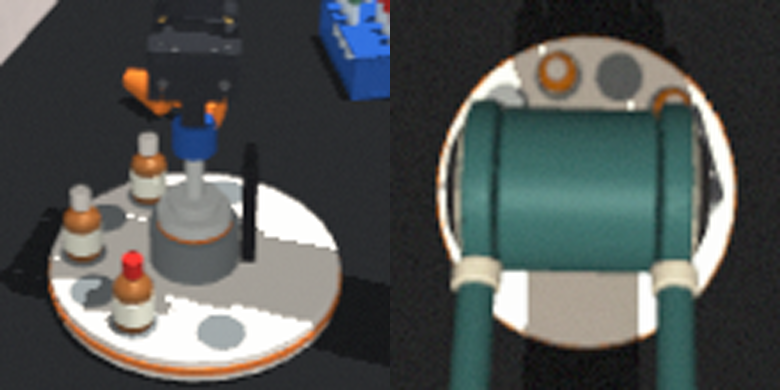

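The orange band is thinner at (195,237), so the hub is sinking, and the spindle stays upright at a steady 7 N or so.

{"method": "arm_command", "body": {
  "targets": [
    {"travel": [0,0,1],"twist": 0,"claw": -1},
    {"travel": [0,0,2],"twist": 0,"claw": -1},
    {"travel": [0,0,3],"twist": 0,"claw": -1},
    {"travel": [0,0,4],"twist": 0,"claw": -1},
    {"travel": [0,0,4],"twist": 0,"claw": -1}
  ]
}}

```text
t: 15.22
eef_pos: [0.5589, 0.0146, 0.1506]
tool_rot: [179.9, -0.5, 15.8]
ft_force: [-3.4, -0.3, 8.0]
finger_gap: 0.0003
```

{"method": "arm_command", "body": {
  "targets": [
    {"travel": [0,0,1],"twist": 0,"claw": -1},
    {"travel": [0,0,2],"twist": 0,"claw": -1},
    {"travel": [0,0,2],"twist": 0,"claw": -1}
  ]
}}

```text
t: 15.47
eef_pos: [0.5591, 0.0146, 0.1505]
tool_rot: [179.9, -0.6, 15.8]
ft_force: [-4.5, 0.3, 10.7]
finger_gap: 0.0003
```

The travel has stopped and the force is climbing, so it's at the stop. I'll raise the force gently.

{"method": "arm_command", "body": {
  "targets": [
    {"travel": [0,0,2],"twist": 0,"claw": -1},
    {"travel": [0,0,2.5],"twist": 0,"claw": -1},
    {"travel": [0,0,3],"twist": 0,"claw": -1}
  ]
}}

```text
t: 15.72
eef_pos: [0.5595, 0.0146, 0.1505]
tool_rot: [179.9, -0.6, 15.8]
ft_force: [-8.4, 0.3, 18.7]
finger_gap: 0.0001
```

{"method": "arm_command", "body": {
  "targets": [
    {"travel": [0,0,3],"twist": 0,"claw": -1},
    {"travel": [0,0,3],"twist": 0,"claw": -1},
    {"travel": [0,0,3],"twist": 0,"claw": -1}
  ]
}}

```text
t: 15.97
eef_pos: [0.5595, 0.0146, 0.1504]
tool_rot: [179.8, -0.6, 15.8]
ft_force: [-9.3, 0.2, 16.9]
finger_gap: 0.0006
```

{"method": "arm_command", "body": {
  "targets": [
    {"travel": [-0.6,0,3],"twist": 0,"claw": -1},
    {"travel": [-0.6,0,3],"twist": 0,"claw": -1},
    {"travel": [-0.6,0,3],"twist": 0,"claw": -1},
    {"travel": [-0.6,0,3],"twist": 0,"claw": -1}
  ]
}}

```text
t: 16.3
eef_pos: [0.5594, 0.0145, 0.1504]
tool_rot: [179.8, -0.7, 15.8]
ft_force: [-6.6, 0.2, 16.0]
finger_gap: 0.0003
```

{"method": "arm_command", "body": {
  "targets": [
    {"travel": [-0.3,0,3],"twist": 0,"claw": -1},
    {"travel": [-0.3,0,3],"twist": 0,"claw": -1},
    {"travel": [-0.3,0,3],"twist": 0,"claw": -1},
    {"travel": [-0.3,0,3],"twist": 0,"claw": -1},
    {"travel": [-0.3,0,3],"twist": 0,"claw": -1},
    {"travel": [-0.3,0,3],"twist": 0,"claw": -1},
    {"travel": [-0.3,0,3],"twist": 0,"claw": -1},
    {"travel": [-0.3,0,3],"twist": 0,"claw": -1}
  ]
}}

```text
t: 16.97
eef_pos: [0.5594, 0.0145, 0.1504]
tool_rot: [179.8, -0.7, 15.8]
ft_force: [-8.1, 0.9, 16.6]
finger_gap: 0.0006
```

```bash
python3 pk.py b2
```

```text
17.0667 [0.55940158 0.0145502  0.15045207] [179.82866238  -0.71936678  15.78158004] [-7.8925682  -0.32698313 16.0378847 ] 0.00028473052118412626
```

View pics/b2.png

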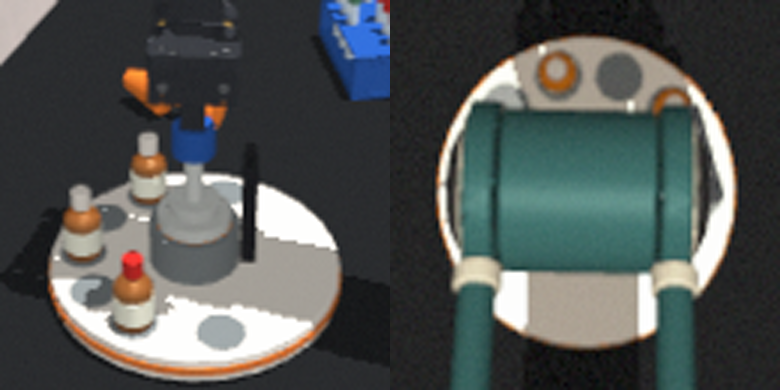

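The orange band is all but gone, the tool sank 8.1 mm from first contact, and the press held 16–19 N for over a second. I'll retract straight up.

{"method": "arm_command", "body": {
  "targets": [
    {"travel": [-0.5,0,0],"twist": 0,"claw": -1},
    {"travel": [-0.5,0,-4],"twist": 0,"claw": -1},
    {"travel": [0,0,-20],"twist": 0,"claw": -1},
    {"travel": [0,0,-50],"twist": 0,"claw": -1},
    {"travel": [0,0,-85],"twist": 0,"claw": -1},
    {"travel": [0,0,-110],"twist": 0,"claw": -1},
    {"travel": [0,0,-110],"twist": 0,"claw": -1}
  ]
}}

```text
t: 17.65
eef_pos: [0.5616, 0.0144, 0.2671]
tool_rot: [179.6, -1.3, 15.8]
ft_force: [0.5, 0.3, -0.0]
finger_gap: 0.0002
```

{"method": "arm_command", "body": {
  "targets": [
    {"travel": [-20,30,0],"twist": 0,"claw": -1},
    {"travel": [-40,60,0],"twist": 0,"claw": -1},
    {"travel": [-60,90,0],"twist": 0,"claw": -1},
    {"travel": [-80,120,0],"twist": 0,"claw": -1},
    {"travel": [-100,150,0],"twist": 0,"claw": -1},
    {"travel": [-100,180,0],"twist": 0,"claw": -1},
    {"travel": [-100,200,0],"twist": 0,"claw": -1},
    {"travel": [-100,200,0],"twist": 0,"claw": -1}
  ]
}}

```text
t: 18.32
eef_pos: [0.5197, -0.2087, 0.2647]
tool_rot: [179.6, -1.3, 15.6]
ft_force: [-0.1, 0.6, -0.3]
finger_gap: 0.0003
```

```bash
python3 pk.py b3; python3 - <<'E'
from bench import robot
import numpy as np
near=np.array([.558,.0145])
for k in("spindle_nose","spindle_knob","socket","carousel"):
    A=[]
    for i in range(3):
      for n in("side","top"):
        robot.grab_frame(n)
        r=[x for x in robot.spot_point(n,k) if np.hypot(*(np.array(x["at"][:2])-near))<.05 and x["score"]>.3]
        if r: A.append(r[0]["at"])
    A=np.array(A);print(k,np.round(A.mean(0),4),A[:,2])
print(robot.state()["t"])
E
```

```text
18.4167 [ 0.51918117 -0.20546866  0.26466283] [179.75349752  -1.23636766  15.68220341] [ 0.03942571 -0.16853859  0.11594096] 0.00046195024721319494<stdin>:11: RuntimeWarning: Mean of empty slice.
  ret = ret.dtype.type(ret / rcount)
Traceback (most recent call last):
IndexError: too many indices for array: array is 1-dimensional, but 2 were indexed
```

View pics/b3.png

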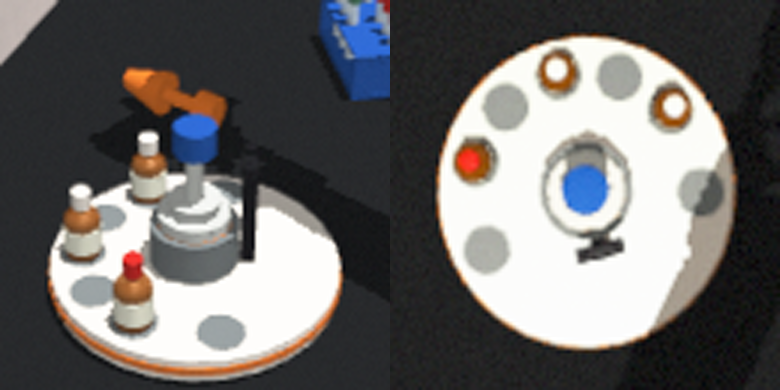

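The spindle is upright and centred in both views, and the bottles haven't moved. A thin pinkish line remains at crop (205,240), so I'll zoom in on the band and re-measure.

```bash
python3 - <<'E'
from bench import robot
import numpy as np,cv2
near=np.array([.558,.0145])
im=robot.grab_frame("side")
cv2.imwrite("pics/b4.png",cv2.resize(im[180:245,245:305,::-1],None,fx=9,fy=9,interpolation=cv2.INTER_NEAREST))
for k in("spindle_knob","spindle_knob","socket","socket"):
    for n in("side","top"):
        robot.grab_frame(n)
        print(k,n,[(x["score"],x["at"]) for x in robot.spot_point(n,k) if np.hypot(*(np.array(x["at"][:2])-near))<.05])
E
```

```text
spindle_knob side [(0.9, [0.5575, 0.0136, 0.1369])]
spindle_knob top [(0.63, [0.5603, 0.0143, 0.1392])]
spindle_knob side [(0.59, [0.5608, 0.013, 0.137])]
spindle_knob top [(0.6, [0.5609, 0.0177, 0.1407])]
socket side [(0.53, [0.5613, 0.015, 0.07])]
socket top [(0.68, [0.5605, 0.0144, 0.1378]), (0.66, [0.5567, 0.0157, 0.0741])]
socket side [(0.47, [0.5595, 0.0155, 0.0726])]
socket top []
```

View pics/b4.png

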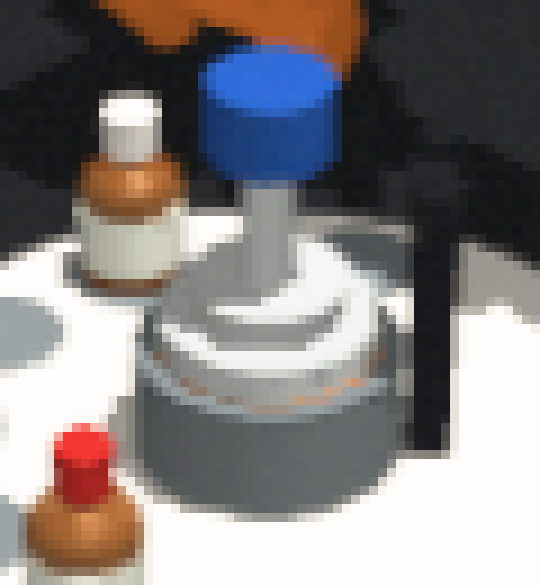

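Only a broken sub-pixel orange line is left at the collar edge. The socket dropped about 8 mm and the knob about 6–7 mm. The hub is at its stop, so I'll hand in.

```bash
python3 - <<'E'
from bench import robot
print(robot.sign_off(), robot.state()["t"])
E
```

```text
the job is handed in; nothing more can be done
the job is handed in; nothing more can be done
```

The spindle now stands upright in the hub's taper with the hub pressed down to its stop, and I handed the job in at about 19 s of the 51 s allowed. No verdict was reported.

- **Tipping up:** I gripped the knob lightly (6 N), swung it up along an arc and lowered it into the taper. I then let go so it centred itself. Before pressing, it stood upright with the orange band still showing, so the hub was still up.
- **Pressing:** I pressed down with shut fingers. The hub moved at about 7 N of measured vertical force, less than the roughly 10 N stated. The tool sank 8.1 mm from first contact, then the force climbed without further travel. I held there for over a second at 16–17 N vertical (18–19 N in total), with a brief peak of about 20.5 N.
- **Sideways force:** About 7–9 N of the press was sideways along x, from the fingertips dragging on the knob. The press was therefore not purely straight down.
- **Final checks:** The spindle looked upright and centred in both views, and the bottles were where they started. The arm was clear, with about zero force on the tool. I did not measure the rack or tray again, but the arm never went near them at their height.
- **Disagreements:** The camera networks put the drop at about 8 mm for the socket and 6–7 mm for the knob, which is within their error. A thin broken orange line, less than a pixel high, still shows at the collar edge. The last nose reading found nothing, since the nose is hidden inside the hub, so full seating is judged from the tool travel and the knob height.

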